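# Bring the dried clay rings to the recording end and scan their label

## Robot

A 6-joint arm with a two-finger parallel gripper is mounted at the origin on the work surface. World frame = base frame: x ahead of the robot, y to its left, z up, the work surface at z = 0. Lengths are in m, angles in rad, forces in N, time in s.
With the tool pointing down it reaches from about 0.35 to 0.8 m from the base axis. Payload 7.3 kg.
Tool frame: the origin (TCP) lies midway between the tips of the shut fingers; the grasp point (between the pads) lies 19 mm behind it; z points along the fingers, y is the line along which they close (so a half turn about z gives the same grasp; the last joint's range is limited). The gripper opens to 85 mm and grips with 20 to 120 N. Pads are 22 mm wide; open, the fingers measure 114 mm over their backs; the gripper's body (76 mm by 85 mm) begins 54 mm behind the grasp point. The pads swing forward as they close: fully open they stand 13 mm farther back than shut.
Start: joints at [-1.324, 0.342, 1.524, -0, 1.275, -0.146], TCP at [0.201, -0.485, 0.205] pointing down, gripper open.
Joint ranges: [-2.53, 2.53], [-0.77, 2.02], [0.04, 2.7], [-1, 4.14], [0.28, 2.66], [-3.11, 3.11]. Speed limits (rad/s): [2.57, 2.57, 3.14, 3.14, 3.14, 3.14].

## Interface

Orientations are given as a unit quaternion [x, y, z, w].
In Python, from cell import ctrl gives the robot as it stands.
- The arm moves only by the tool step_arm, never from a script. Its argument "commands" is a list of rows, each a list of 7 numbers: the turn, a rotation vector about the world's x, y, z as a fraction of full scale, then the shift along the world's x, y, z as a fraction of full scale, then the finger opening in mm, from 0 to 85.4. A call has 1 to 20 rows; each row is the pose to reach, as a shift and turn from the pose commanded when the call began, turning the shorter way round; what a row does not reach only later rows make up. Full scale, the value 1, is 0.15 m for a shift and 360 degrees for a turn. A row lasts 1/12 s, in which the tool goes at most 41.7 mm and 7.16 degrees, less where a joint would pass 70% of its speed; a pose out of reach is approached as far as the arm can. A call with a number of a shift or a turn outside -1 to 1 is refused whole. A call with a gripper value outside its range is refused whole. The fingers move at their own pace and stop on an object; the grip force is fixed at half the most. Time passes only in rows, so rows that repeat a pose let the fingers close. It gives the time, the measured TCP pose, the force, the opening and the grip force at its end, in the units of the state.
- ctrl.sense(): the state, without advancing time (a new reading comes with each control period).
- ctrl.capture(name): name is "side" or "top" or "wrist"; returns a dict with "frame" (384x512x3 uint8, blue, green, red), "fx", "fy", "cx", "cy" (pixels), "extrinsics" (4x4, takes a point from camera to world coordinates); the wrist camera has in their place "tool_from_camera" (4x4, takes a point from camera to tool coordinates, whose origin is the TCP and whose axes are the flange's). Camera axes: x right, y up, looking along -z (the intrinsics and any distortion apply to the point x, -y, -z); pixel columns grow to the right and rows downward; lengths in m; the calibration is good to about 2 mm. A picture is of the moment at which its call begins: read the wrist's pose just before it. There is no depth.
- ctrl.close_job(): hands the job in; it is judged then, once.
The state is a dict: "time": time; "joints": joint angles; "dq": joint speeds; "tau": joint torques, N m; "ee_pos": TCP position; "orientation": TCP orientation; "wrist_force": force on the tool from outside, world axes, zero at the start; "torque": the same for the moment, N m; "grip_width": finger opening in m; "grip_force": force on a finger pad.
Only numpy, scipy, OpenCV 4.12 (cv2) and the standard library are available. Lean on these libraries where they do the work, as an engineer would, in place of code of your own. Each camera call takes 0.05 s, during which the arm holds its last target. There are 200 camera calls.

## Task

Slide every clay ring on the bent wire drying rail round both bends to the end with the stop disc, so that they sit in a closed row against the stop, and stand the label easel in the middle of the grey mat with its label facing the mat's broad white front strip. Only then take the stick scanner from its cup, point it squarely at the middle of the label from about 7 cm away and hold it still there for two seconds, and stand it back down in its cup. Leave the mug, the potsherd and the brush where they are.

Things in the scene. Friction and masses are not known exactly. Their poses are not given: they have to be found in the camera images.
- rail: fixed drying rail: a level steel wire 6 mm thick, centre line 80 mm above the table, with a post on a round foot (64 mm across, 10 mm high) at each end and clear between. Origin on the table, z up. Along the wire, in rail x, y (mm): start (-50, 200), straight in -y to bend 1 (-50, 45), obliquely to bend 2 (50, -25), straight in -y to the stop (50, -165).
- wire_start (a point): the wire's starting end, on its centre line, at a small end disc (20 mm across); the rings begin between here and bend 1. Axes as the rail's.
- bend1 (a point): corner where the centre lines of the first and the oblique run would cross; the wire turns 55 degrees here, rounded to 35 mm radius (the curve starts 18 mm before and ends 18 mm after this corner, passing about 4 mm inside it).
- bend2 (a point): corner of the oblique and the last run, made like bend 1 but turning the other way.
- stop (a point): centre of the stop's face, at rail x, y, z = 50, -165, 80 mm: a dark steel disc 36 mm across, square to the wire, facing back along it (rail +y). A ring touching it has its centre 14 mm from this face. The post stands 12 mm behind the face.
- ring_a_c (a point): loose clay ring (cylindrical net weight) threaded on the wire: 40 mm outside diameter, 28 mm long, 18 mm hole, about 50 g; all rings alike. This is its centre, half-way along the hole; at rest it hangs 6 mm below the wire's centre line. Own y axis: the hole; it may roll about it. None when absent: two or three of the three rings are there, in any order along the wire.
- ring_b_c (a point): another clay ring, same as ring_a_c; its centre. None when absent.
- ring_c_c (a point): another clay ring, same as ring_a_c; its centre. None when absent.
- easel: loose plywood label easel, 70 mm (its x) by 50 mm (its y), about 58 mm tall, 180 g, upright-standing; origin under its centre. Its sloping face looks to its own -x side and up (30 degrees from level) and carries the printed bar-code label. Flat parallel 50 mm wide sides (+y and -y) to grip from above.
- easel_c (a point): centre of the easel: on its axis, 28 mm above its underside.
- label (a point): centre of the bar-code label (56 x 42 mm, black bars on white) on the easel's sloping face, about 38 mm above its underside, above its origin; z points straight out of the label, y along the easel's y.
- label_top (a point): a point near the upper edge of the sloping face: 30 mm towards easel +x from its origin, 54 mm above its underside.
- mat: fixed thin grey mat, 100 mm (x) by 80 mm (y), 3 mm thick, lying flat; origin under its centre, z up. A broad white strip (12 mm) marks its front edge, its -x end. The easel belongs on its centre with the label facing the front strip, that is with the axes of easel and mat parallel.
- mat_c (a point): centre of the mat's upper face, 3 mm above the table.
- scanner: loose stick scanner, 124 mm long, 120 g, standing upright in its cup, window down: lower 40 mm a grey round head 32 mm across; above it a black square grip, 26 x 26 mm, its faces square to the scanner's x and y, running from 39 to 124 mm above the window. Origin at the window, z along the stick away from the window. Reads along -z; it is always on.
- scanner_c (a point): centre of the scanner, 62 mm above the window.
- window (a point): centre of the scanner's reading window (its lower end face); axes as the scanner's.
- cup: fixed round plastic cup for the scanner: 54 mm outside, bore 42 mm, rim 45 mm above the table, inner floor 6 mm above the table, foot 84 mm across and 4 mm thick; origin on the table under its centre.
- cup_floor (a point): centre of the cup's inner floor.
- teacup: bystander: white mug 76 mm across, 60 mm tall; origin under its centre.
- sherd: bystander: flat potsherd, about 110 x 80 mm, 11 mm thick; origin under its middle.
- brush: bystander: flat cleaning brush lying between the table's far side and the work, about 200 mm long.
Not all that is in view belongs to the job. What is meant by the scanner is not orange or yellow, and is the larger of those in its own colour.

How it is judged:
By the outcome, as a careful person would: the job done as asked, in the order asked, and still so for the second after the job is handed in, with the robot touching nothing.
Of ring_a, ring_b, ring_c only 2 to 3 are there at a start; the rules pass over those that are not, and their reading is None.
At some moment in a run one of easel may be knocked a few centimetres aside while the robot is not near it.
It also fails if it takes over 208 s, if anything falls off the work surface, if the arm or the gripper's body presses on something with over 40 N, if the wrist force passes 120 N, or if a joint passes its speed limit or range.

## Working session

There is one attempt and no reset: what is moved stays moved. The work goes in short steps, Python scripts to look and compute and a tool call to move; the robot and the scene stay as the last step left them, time stands still between calls to the robot, and variables do not carry over. Pictures are saved under pics/ and viewed, at most 14 in all, crops included, and the job is handed in when it is done.

Besides the shell and the picture viewer there is one more tool, called after "Call:" as name(argument=value, ...) on one line, values as JSON. step_arm: Moves the arm, as the interface text tells. Its arguments: {"type":"object","properties":{"commands":{"type":"array","items":{"type":"array","items":{"type":"number"}}}},"required":["commands"]}

```bash
mkdir -p pics; ls; cat > h.py <<'E'
import numpy as np, cv2
from scipy.spatial.transform import Rotation as R
from cell import ctrl
def cap(n):
    s=ctrl.sense(); c=ctrl.capture(n)
    if n=="wrist":
        T=np.eye(4);T[:3,:3]=R.from_quat(s["orientation"]).as_matrix();T[:3,3]=s["ee_pos"]
        c["extrinsics"]=T@np.array(c["tool_from_camera"])
    return c
def pix2w(c,u,v,z):
    T=np.array(c["extrinsics"]); d=T[:3,:3]@np.array([(u-c["cx"])/c["fx"],-(v-c["cy"])/c["fy"],-1]); o=T[:3,3]
    return o+d*(z-o[2])/d[2]
def w2pix(c,p):
    T=np.array(c["extrinsics"]); q=T[:3,:3].T@(np.array(p)-T[:3,3])
    return np.array([c["cx"]+c["fx"]*q[0]/-q[2], c["cy"]-c["fy"]*q[1]/-q[2]])
def save(c,name): 
    import pickle; cv2.imwrite(f"pics/{name}.png",c["frame"]); pickle.dump(c,open(f"pics/{name}.pkl","wb"))
def load(name):
    import pickle; return pickle.load(open(f"pics/{name}.pkl","rb"))
E
python3 - <<'E'
from h import *
c=cap("top");print({k:v for k,v in c.items() if k!="frame"});save(c,"top0")
c=cap("side");print({k:v for k,v in c.items() if k!="frame"});save(c,"side0")
a=load("top0")["frame"];b=c["frame"]
cv2.imwrite("pics/top0b.png",cv2.resize(a,(800,600),interpolation=cv2.INTER_CUBIC))
cv2.imwrite("pics/side0b.png",cv2.resize(b,(800,600),interpolation=cv2.INTER_CUBIC))
print(ctrl.sense())
E
```

```text
pics
{'fx': 373.0167571428485, 'fy': 373.0167571428485, 'cx': 254.06066969127346, 'cy': 194.57085767596092, 'extrinsics': array([[-1.26431839e-02,  9.83748691e-01, -1.79105170e-01,
         4.18879004e-01],
       [-9.99917514e-01, -1.28437834e-02,  3.95626133e-05,
        -4.98030117e-02],
       [-2.26146835e-03,  1.79090897e-01,  9.83829933e-01,
         9.94030704e-01],
       [ 0.00000000e+00,  0.00000000e+00,  0.00000000e+00,
         1.00000000e+00]])}
{'fx': 394.7052832885411, 'fy': 394.7052832885411, 'cx': 250.1665305559521, 'cy': 188.91695448907873, 'extrinsics': array([[ 0.96542506,  0.19315084, -0.17506344,  0.44204669],
       [-0.26029516,  0.67775806, -0.6876703 , -0.78359295],
       [-0.01417344,  0.70946231,  0.70460084,  0.81152925],
       [ 0.        ,  0.        ,  0.        ,  1.        ]])}
{'time': 0.1, 'joints': array([-1.32398214e+00,  3.42678238e-01,  1.52491546e+00,  1.28324419e-05,
        1.27539788e+00, -1.45994448e-01]), 'dq': array([ 0.00102887, -0.00012529, -0.00207696,  0.00030974,  0.00126967,
       -0.00071967]), 'tau': array([ 2.00986207e-03, -4.34447050e+01, -2.46491683e+01, -1.74860484e-04,
        4.70246072e-03,  2.01756632e-05]), 'ee_pos': array([ 0.20089281, -0.48462136,  0.20398451]), 'orientation': array([ 9.80774718e-01,  1.95142160e-01, -2.91155687e-05, -6.98881106e-04]), 'wrist_force': array([ 0.45131574,  0.10732209, -0.60300172]), 'torque': array([0.0132871 , 0.06632665, 0.01147228]), 'grip_force': 0.0, 'grip_width': 0.08557089463221408}
```

View pics/top0b.png

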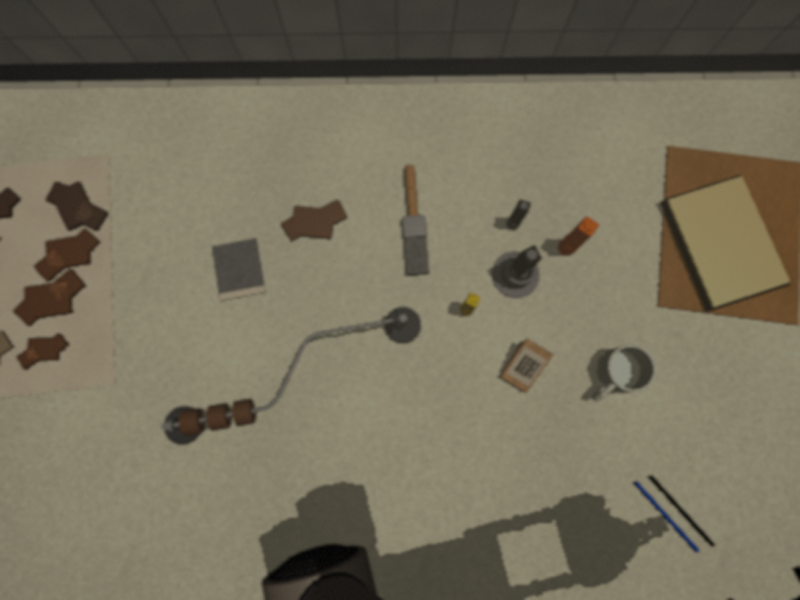

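View pics/side0b.png

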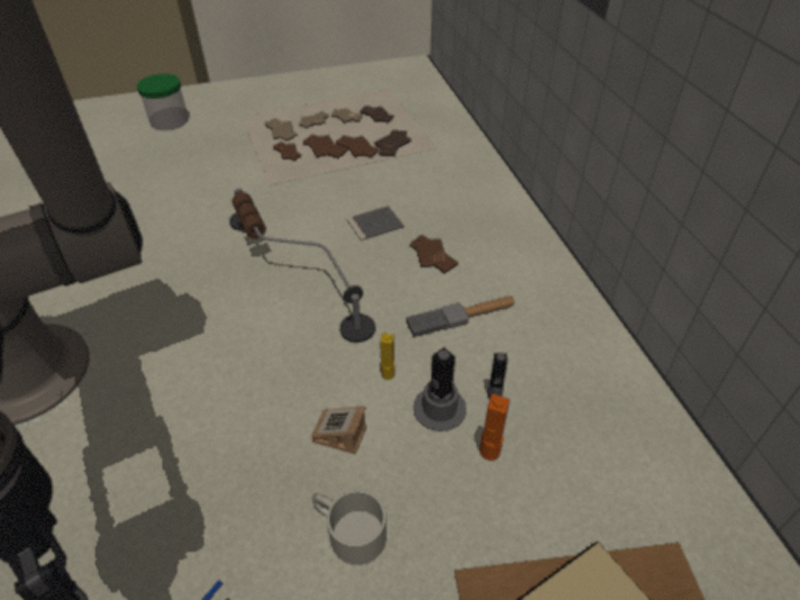

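Top view: three rings at (191,421), (218,416) and (244,412), stop post at (402,325), mat at (238,268) with its white strip towards the robot, easel at (527,366).

Scanner candidates: large black stick in the cup (525,262), small black stick (518,214), orange (578,237), yellow (471,304). I choose the large black one in the cup and check it in a close crop.

```bash
python3 - <<'E'
from h import *
a=load("top0")["frame"];b=load("side0")["frame"]
f=lambda im,x0,y0,x1,y1,k:cv2.resize(im[y0:y1,x0:x1],None,fx=k,fy=k,interpolation=cv2.INTER_CUBIC)
A=f(a,95,140,275,290,4.4); cv2.imwrite("pics/cA.png",cv2.convertScaleAbs(A,alpha=1.6))
B=np.hstack([f(a,290,120,390,260,4),f(b,190,200,290,340,4)]); cv2.imwrite("pics/cB.png",cv2.convertScaleAbs(B,alpha=1.6)); print(A.shape,B.shape)
E
```

```text
(660, 792, 3) (560, 800, 3)
```

View pics/cA.png

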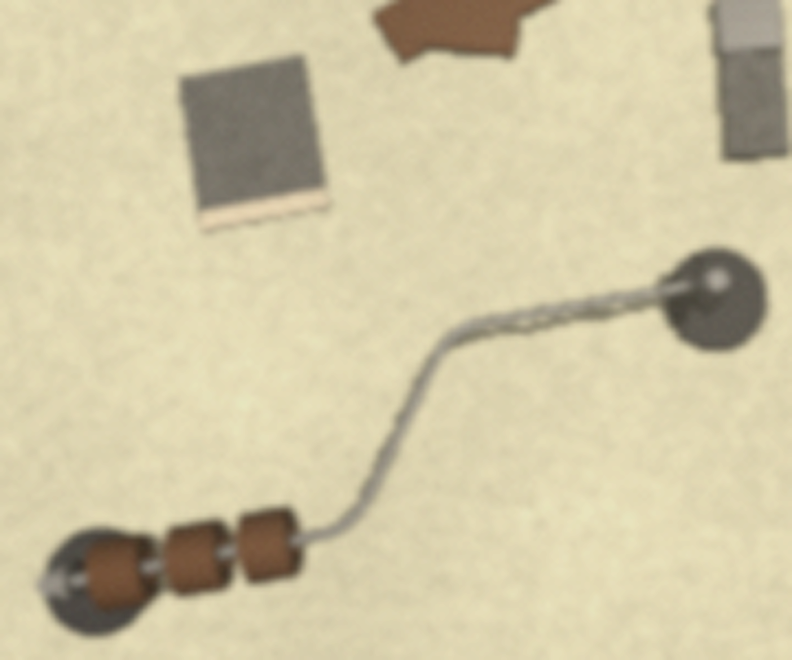

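View pics/cB.png

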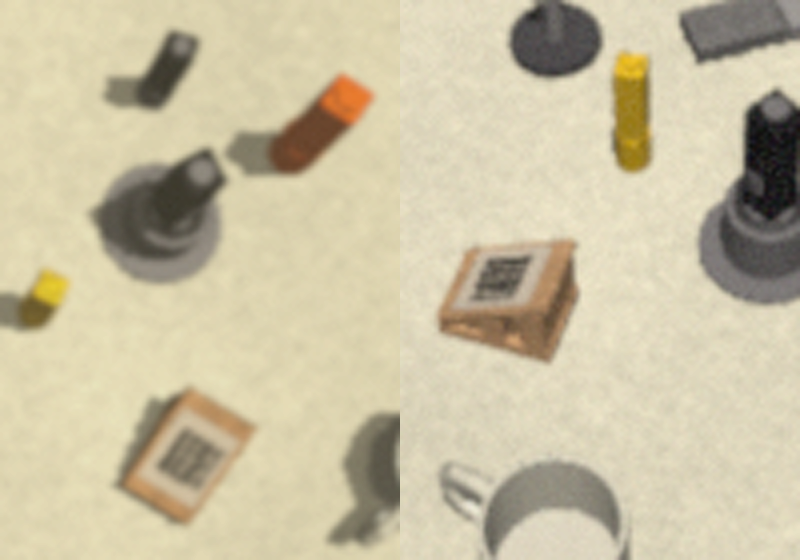

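Crop A shows the mat, rail and three rings; crop B confirms the larger black stick standing in the round cup (scanner top at (201,172), cup foot centre at (161,223)). The easel's high edge is away from the robot, towards +x/−y. Now I compute positions.

```bash
cat >> h.py <<'E'
from scipy.optimize import least_squares
RP=np.array([[-50,200],[-50,45],[50,-25],[50,-165]])/1000.
def rot(a): return np.array([[np.cos(a),-np.sin(a)],[np.sin(a),np.cos(a)]])
E
python3 - <<'E'
from h import *
c=load("top0"); A=lambda u,v,z:pix2w(c,95+u/4.4,140+v/4.4,z); B=lambda u,v,z:pix2w(c,290+u/4,120+v/4,z)
np.set_printoptions(precision=4,suppress=True)
# wire points on straight runs + post feet
pts=[A(50,583,.08),A(415,408,.08),A(400,435,.08),A(650,294,.08),A(520,322,.08),A(310,539,.08)]
feet=[A(97,582,.01),A(716,300,.01)]
def seg(p,a,b):
    d=(b-a)/np.linalg.norm(b-a); q=p-a; return q[0]*d[1]-q[1]*d[0]
def res(t):
    L=lambda p:rot(-t[2])@(p[:2]-t[:2]); P=[L(p) for p in pts]; F=[L(p) for p in feet]
    r=[seg(P[1],RP[1],RP[2]),seg(P[2],RP[1],RP[2]),seg(P[3],RP[2],RP[3]),seg(P[4],RP[2],RP[3]),seg(P[5],RP[0],RP[1]),seg(P[0],RP[0],RP[1])]
    return np.r_[r,F[1]-[.05,-.177],F[0]-[-.05,.2+.0]*1]
s=least_squares(res,[.4,.1,.16],loss="soft_l1",f_scale=.003); print("rail",s.x,"deg",np.degrees(s.x[2]),"res mm",s.fun*1e3 if 0 else res(s.x)*1e3)
for n,p in zip(["start","b1","b2","stop"],RP): print(n,s.x[:2]+rot(s.x[2])@p)
for u,v in [(121,573),(198,556),(269,544)]:
    w=A(u,v,.080); print("ring",w, "rail",rot(-s.x[2])@(w[:2]-s.x[:2]))
m=[A(180,77,.003),A(303,57,.003),A(328,208,.003),A(203,232,.003)]
print("mat",np.mean(m,0), np.degrees([np.arctan2(*(m[0]-m[3])[1::-1]),np.arctan2(*(m[1]-m[2])[1::-1]),np.arctan2(*(m[0]-m[1])[1::-1])-np.pi/2]), [np.linalg.norm(m[i]-m[i-1]) for i in range(4)])
print("cup",B(161,223,.004),"scan top",B(201,172,.13))
hi=[B(190,388,.058),B(256,428,.058)];lo=[B(183,522,.018),B(122,484,.018)]
print("easel hi",hi,"lo",lo); print("label",B(189,458,.038))
E
```

```text
rail [0.4818 0.108  0.1612] deg 9.234731644326818 res mm [ 1.9562  1.1591 -1.3474  1.6622  0.1387 -0.9722  1.431  -0.6556 -0.2948
  9.8009]
start [0.4003 0.2973]
b1 [0.4252 0.1443]
b2 [0.5351 0.0913]
stop [ 0.5576 -0.0469]
ring [0.4046 0.2687 0.08  ] rail [-0.0504  0.1711]
ring [0.4132 0.227  0.08  ] rail [-0.0486  0.1285]
ring [0.4191 0.1884 0.08  ] rail [-0.0489  0.0894]
mat [0.6643 0.2265 0.003 ] [10.5963 10.7491  8.8772] [np.float64(0.10060237209907273), np.float64(0.07750542239944756), np.float64(0.09852706742451264), np.float64(0.07773362159035734)]
cup [ 0.6485 -0.2578  0.004 ] scan top [ 0.6502 -0.2568  0.13  ]
easel hi [array([ 0.5291, -0.2595,  0.058 ]), array([ 0.5033, -0.2996,  0.058 ])] lo [array([ 0.4467, -0.2593,  0.018 ]), array([ 0.4716, -0.221 ,  0.018 ])]
label [ 0.4865 -0.261   0.038 ]
```

Call:
step_arm(commands=[[0,0,0.1065,1,1,0.3,85],[0,0,0.1065,1,1,0.3,85],[0,0,0.1065,1,1,0.3,85],[0,0,0.1065,1,1,0.3,85],[0,0,0.1065,1,1,0.3,85],[0,0,0.1065,1,1,0.3,85],[0,0,0.1065,1,1,0.3,85]])

```text
time: 0.68
ee_pos: [0.3528, -0.3331, 0.2502]
orientation: [0.861, 0.509, 0.0, 0.0]
wrist_force: [-0.3, -0.8, -0.4]
grip_width: 0.085
grip_force: 0.0
```

Call:
step_arm(commands=[[0,0,0.1065,0.7,1,0,85],[0,0,0.1065,0.7,1,0,85],[0,0,0.1065,0.7,1,0,85],[0,0,0.1065,0.7,1,0,85],[0,0,0.1065,0.7,1,0,85],[0,0,0.1065,0.7,1,0,85]])

```text
time: 1.18
ee_pos: [0.457, -0.183, 0.2489]
orientation: [0.645, 0.764, 0.0, -0.001]
wrist_force: [0.5, -0.3, -0.5]
grip_width: 0.0853
grip_force: 0.0
```

Call:
step_arm(commands=[[0,0,0,0,1,0,85],[0,0,0,0,1,0,85],[0,0,0,0,1,0,85],[0,0,0,0,1,0,85],[0,0,0,0,1,0,85]])

```text
time: 1.6
ee_pos: [0.4552, -0.0322, 0.2492]
orientation: [0.648, 0.762, 0.0, -0.001]
wrist_force: [-0.1, -0.0, -0.3]
grip_width: 0.085
grip_force: 0.0
```

Call:
step_arm(commands=[[0,0,0,0,1,0,85],[0,0,0,0,1,0,85],[0,0,0,0,1,0,85],[0,0,0,0,1,0,85],[0,0,0,0,1,0,85]])

```text
time: 2.02
ee_pos: [0.4559, 0.1174, 0.249]
orientation: [0.648, 0.762, 0.0, -0.001]
wrist_force: [0.1, 0.3, -0.2]
grip_width: 0.0851
grip_force: 0.0
```

Call:
step_arm(commands=[[0,0,0,-0.3,0.8,-0.4,85],[0,0,0,-0.3,0.8,-0.4,85],[0,0,0,-0.3,0.8,-0.4,85],[0,0,0,-0.3,0.8,-0.4,85],[0,0,0,-0.3,0.8,-0.4,85],[0,0,0,-0.3,0.8,-0.4,85]])

```text
time: 2.52
ee_pos: [0.4113, 0.2338, 0.189]
orientation: [0.648, 0.761, -0.001, 0.0]
wrist_force: [0.4, 0.5, -0.2]
grip_width: 0.085
grip_force: 0.0
```

```bash
python3 - <<'E'
from h import *
c=cap("wrist"); save(c,"w1"); s=ctrl.sense(); print(s["ee_pos"],np.round(c["extrinsics"],3))
im=c["frame"].copy()
t=np.array([.4818,.108]);a=.1612
for p in [[-.05,.2],[-.05,.1711],[-.05,.1285],[-.05,.0894],[-.05,.06]]:
    w=t+rot(a)@np.array(p); q=w2pix(c,[*w,.08]); print(p,w,q); cv2.circle(im,tuple(int(x) for x in q),3,(0,255,0),1)
cv2.imwrite("pics/w1b.png",cv2.convertScaleAbs(im,alpha=1.5))
E
```

```text
[0.41194648 0.23346859 0.18962583] [[ 0.987 -0.151 -0.05   0.398]
 [ 0.159  0.936  0.313  0.313]
 [-0.001 -0.317  0.948  0.358]
 [ 0.     0.     0.     1.   ]]
[-0.05, 0.2] [0.40034768 0.29738194] [260.6067172 120.5989839]
[-0.05, 0.1711] [0.40498621 0.26885662] [260.63532261 149.3182669 ]
[-0.05, 0.1285] [0.41182363 0.22680891] [260.67421202 188.36247889]
[-0.05, 0.0894] [0.41809928 0.18821583] [260.70686629 221.14673173]
[-0.05, 0.06] [0.42281806 0.15919699] [260.72971848 244.08988018]
```

View pics/w1b.png

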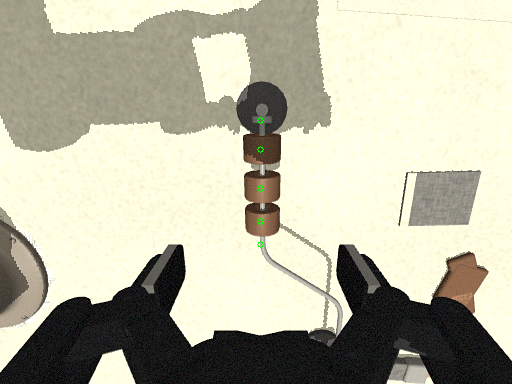

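The wrist view shows three rings at (262,149), (262,187) and (262,220); my projected marks sit within about 1 px, so I go down over the rearmost ring and grip it.

Call:
step_arm(commands=[[0,0,0,-0.033,0.223,-0.2,85],[0,0,0,-0.033,0.223,-0.2,85],[0,0,0,-0.033,0.223,-0.5,85],[0,0,0,-0.033,0.223,-0.7,85],[0,0,0,-0.033,0.223,-0.89,85],[0,0,0,-0.033,0.223,-0.89,85],[0,0,0,-0.033,0.223,-0.89,85],[0,0,0,-0.033,0.223,-0.89,30],[0,0,0,-0.033,0.223,-0.89,30],[0,0,0,-0.033,0.223,-0.89,30],[0,0,0,-0.033,0.223,-0.89,30],[0,0,0,-0.033,0.223,-0.89,30],[0,0,0,-0.033,0.223,-0.89,30],[0,0,0,-0.033,0.223,-0.89,30],[0,0,0,-0.033,0.223,-0.89,30],[0,0,0,-0.033,0.223,-0.89,30],[0,0,0,-0.033,0.223,-0.89,30]])

```text
time: 3.98
ee_pos: [0.4067, 0.2687, 0.0572]
orientation: [0.648, 0.762, 0.001, 0.001]
wrist_force: [-0.6, -1.0, 7.3]
grip_width: 0.0308
grip_force: 17.1
```

```bash
python3 - <<'E'
from h import *
c=cap("wrist"); d=cap("side"); save(d,"s2"); s=ctrl.sense(); print(s["ee_pos"],s["grip_width"],s["grip_force"],s["wrist_force"])
im=c["frame"]; q=w2pix(d,[.406,.269,.08]); x,y=int(q[0]),int(q[1])
b=d["frame"][max(0,y-50):max(0,y-50)+100,max(0,x-50):max(0,x-50)+100]
cv2.imwrite("pics/w2.png",cv2.convertScaleAbs(np.hstack([cv2.resize(im,(448,336)),cv2.resize(b,(336,336),interpolation=2)]),alpha=1.5))
E
```

```text
[0.40676155 0.26871841 0.05723617] 0.030483771399059657 17.127504413947463 [-0.86328694 -0.37928029  6.58853025]
```

View pics/w2.png

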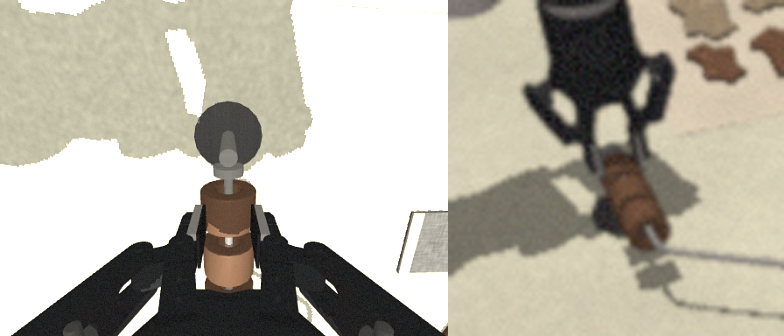

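The pads grip only the upper part of the ring (in the right crop the fingertips are at its top); I open, go 20 mm lower and grip again.

Call:
step_arm(commands=[[0,0,0,0,0,0,65],[0,0,0,0,0,0,65],[0,0,0,0,0,0,65],[0,0,0,0,0,0,65],[0,0,0,0,0,-0.13,65],[0,0,0,0,0,-0.13,65],[0,0,0,0,0,-0.13,65],[0,0,0,0,0,-0.13,30],[0,0,0,0,0,-0.13,30],[0,0,0,0,0,-0.13,30],[0,0,0,0,0,-0.13,30],[0,0,0,0,0,-0.13,30],[0,0,0,0,0,-0.13,30],[0,0,0,0,0,-0.13,30],[0,0,0,0,0,-0.13,30],[0,0,0,0,0,-0.13,30]])

```text
time: 5.42
ee_pos: [0.4067, 0.2687, 0.0373]
orientation: [0.648, 0.761, 0.001, 0.0]
wrist_force: [-0.4, -0.3, 6.9]
grip_width: 0.0378
grip_force: 60.6
```

```bash
cat > path.py <<'E'
from h import *
t=np.array([.4828,.108]);a=.1612
def wire(s): # s arc length from rail y=.2 ; returns pos(rail), heading turn(deg)
    L1=.2-.0632; r=.035; th=np.radians(55); La=r*th; L2=np.hypot(.1,.07)-2*.0182
    d1=np.array([0,-1.]); d2=np.array([.1,-.07])/np.hypot(.1,.07)
    p1=RP[1]-d1*.0182
    if s<L1: return RP[0]+d1*s,0
    s-=L1
    if s<La: f=s/r; return p1+r*np.array([1-np.cos(f),-np.sin(f)]),f
    s-=La
    if s<L2: return RP[1]+d2*(.0182+s),th
    s-=L2
    if s<La: f=(La-s)/r; q=RP[2]-d1*-.0182; return q-r*np.array([1-np.cos(f),-np.sin(f)])*1,f
    s-=La
    return RP[2]+d1*(.0182+s),0
def w(s): p,f=wire(s); return t+rot(a)@p,f
E
python3 - <<'E'
from path import *
s0=.0289; P0,_=w(s0); print(P0)
S=np.r_[s0+np.arange(1,33)*.01]
prev=None
for k in range(0,32,8):
    b,fb=w(s0+k*.01); print("call",k)
    for i in range(k+1,k+9):
        p,f=w(s0+i*.01); print("[0,0,%.4f,%.3f,%.3f,0,30],"%((f-fb)/(2*np.pi),*((p-b)/.15)), end=" ")
    print(p,np.degrees(f))
E
```

```text
[0.40598621 0.26885662]
call 0
[0,0,0.0000,0.011,-0.066,0,30], [0,0,0.0000,0.021,-0.132,0,30], [0,0,0.0000,0.032,-0.197,0,30], [0,0,0.0000,0.043,-0.263,0,30], [0,0,0.0000,0.054,-0.329,0,30], [0,0,0.0000,0.064,-0.395,0,30], [0,0,0.0000,0.075,-0.461,0,30], [0,0,0.0000,0.086,-0.526,0,30], [0.41882643 0.18989379] 0.0
call 8
[0,0,0.0000,0.011,-0.066,0,30], [0,0,0.0000,0.021,-0.132,0,30], [0,0,0.0095,0.033,-0.197,0,30], [0,0,0.0550,0.056,-0.259,0,30], [0,0,0.1005,0.096,-0.312,0,30], [0,0,0.1460,0.150,-0.352,0,30], [0,0,0.1528,0.210,-0.381,0,30], [0,0,0.1528,0.270,-0.410,0,30], [0.45928175 0.12844284] 55.0
call 16
[0,0,0.0000,0.060,-0.029,0,30], [0,0,0.0000,0.120,-0.058,0,30], [0,0,0.0000,0.180,-0.087,0,30], [0,0,0.0000,0.240,-0.116,0,30], [0,0,0.0000,0.300,-0.145,0,30], [0,0,0.0000,0.360,-0.174,0,30], [0,0,-0.0129,0.420,-0.203,0,30], [0,0,-0.0584,0.472,-0.245,0,30], [0.53004401 0.09173649] 33.9857812508052
call 24
[0,0,-0.0455,0.038,-0.054,0,30], [0,0,-0.0909,0.059,-0.117,0,30], [0,0,-0.0944,0.070,-0.183,0,30], [0,0,-0.0944,0.081,-0.249,0,30], [0,0,-0.0944,0.092,-0.315,0,30], [0,0,-0.0944,0.102,-0.381,0,30], [0,0,-0.0944,0.113,-0.446,0,30], [0,0,-0.0944,0.124,-0.512,0,30], [0.54859356 0.01491396] 0.0
```

Call:
step_arm(commands=[[0,0,0,0,0,0,60],[0,0,0,0,0,0,60],[0,0,0,0,0,0,60],[0,0,0,0,0,-0.05,60],[0,0,0,0,0,-0.05,60],[0,0,0,0,0,-0.05,30],[0,0,0,0,0,-0.05,30],[0,0,0,0,0,-0.05,30],[0,0,0,0,0,-0.05,30],[0,0,0,0,0,-0.05,30],[0,0,0,0,0,-0.05,30],[0,0,0,0,0,-0.05,30]])

```text
time: 6.42
ee_pos: [0.406, 0.2684, 0.0291]
orientation: [0.648, 0.761, 0.0, 0.0]
wrist_force: [-0.2, -0.2, -0.6]
grip_width: 0.0374
grip_force: 60.1
```

Call:
step_arm(commands=[[0,0,0,0.011,-0.066,0,30],[0,0,0,0.021,-0.132,0,30],[0,0,0,0.032,-0.197,0,30],[0,0,0,0.043,-0.263,0,30],[0,0,0,0.054,-0.329,0,30],[0,0,0,0.064,-0.395,0,30],[0,0,0,0.075,-0.461,0,30],[0,0,0,0.086,-0.526,0,30],[0,0,0,0.086,-0.526,0,30]])

```text
time: 7.17
ee_pos: [0.4187, 0.1893, 0.0293]
orientation: [0.648, 0.761, 0.001, -0.001]
wrist_force: [-0.7, 0.3, -0.2]
grip_width: 0.0379
grip_force: 60.8
```

Call:
step_arm(commands=[[0,0,0,0.011,-0.066,0,30],[0,0,0,0.021,-0.132,0,30],[0,0,0.0095,0.033,-0.197,0,30],[0,0,0.03,0.044,-0.23,0,30],[0,0,0.045,0.052,-0.25,0,30],[0,0,0.06,0.06,-0.265,0,30],[0,0,0.075,0.073,-0.285,0,30],[0,0,0.09,0.087,-0.302,0,30]])

```text
time: 7.83
ee_pos: [0.4337, 0.1435, 0.0298]
orientation: [0.408, 0.913, 0.001, 0.001]
wrist_force: [1.2, 4.1, 2.9]
grip_width: 0.0377
grip_force: 61.2
```

Call:
step_arm(commands=[[0,0,0.0155,0.014,-0.014,0,30],[0,0,0.032,0.033,-0.028,0,30],[0,0,0.048,0.054,-0.044,0,30],[0,0,0.0628,0.08,-0.058,0,30],[0,0,0.0628,0.123,-0.079,0,30],[0,0,0.0628,0.183,-0.108,0,30],[0,0,0.0628,0.183,-0.108,0,30]])

```text
time: 8.42
ee_pos: [0.4615, 0.1266, 0.0293]
orientation: [0.225, 0.974, 0.0, 0.001]
wrist_force: [-0.0, 0.6, -0.9]
grip_width: 0.0375
grip_force: 60.8
```

Call:
step_arm(commands=[[0,0,0,0.06,-0.029,0,30],[0,0,0,0.12,-0.058,0,30],[0,0,0,0.18,-0.087,0,30],[0,0,0,0.24,-0.116,0,30],[0,0,0,0.24,-0.116,0,30]])

```text
time: 8.83
ee_pos: [0.4964, 0.1101, 0.0291]
orientation: [0.224, 0.975, 0.0, 0.0]
wrist_force: [-0.1, -0.3, 0.7]
grip_width: 0.0376
grip_force: 60.9
```

Call:
step_arm(commands=[[0,0,0,0.06,-0.029,0,30],[0,0,0,0.12,-0.058,0,30],[0,0,-0.0129,0.18,-0.087,0,30],[0,0,-0.028,0.2,-0.1,0,30],[0,0,-0.043,0.217,-0.115,0,30],[0,0,-0.0584,0.232,-0.129,0,30],[0,0,-0.0584,0.232,-0.129,0,30]])

```text
time: 9.42
ee_pos: [0.5311, 0.0905, 0.0291]
orientation: [0.399, 0.917, 0.0, 0.001]
wrist_force: [1.5, -0.3, 1.9]
grip_width: 0.0377
grip_force: 61.1
```

Call:
step_arm(commands=[[0,0,-0.015,0.014,-0.016,0,30],[0,0,-0.03,0.027,-0.034,0,30],[0,0,-0.0455,0.038,-0.054,0,30],[0,0,-0.06,0.046,-0.073,0,30],[0,0,-0.075,0.053,-0.095,0,30],[0,0,-0.0909,0.059,-0.117,0,30],[0,0,-0.0944,0.07,-0.183,0,30],[0,0,-0.0944,0.07,-0.183,0,30]])

```text
time: 10.08
ee_pos: [0.5415, 0.0621, 0.0291]
orientation: [0.647, 0.762, 0.0, 0.001]
wrist_force: [1.7, -1.7, 1.9]
grip_width: 0.0378
grip_force: 61.0
```

Call:
step_arm(commands=[[0,0,0,0.011,-0.066,0,30],[0,0,0,0.022,-0.132,0,30],[0,0,0,0.032,-0.198,0,30],[0,0,0,0.043,-0.263,0,30],[0,0,0,0.043,-0.263,0,30]])

```text
time: 10.5
ee_pos: [0.5478, 0.0218, 0.0292]
orientation: [0.649, 0.761, -0.0, 0.001]
wrist_force: [1.9, -1.7, 2.6]
grip_width: 0.038
grip_force: 61.1
```

Call:
step_arm(commands=[[0,0,0,0.001,-0.007,0,30],[0,0,0,0.002,-0.014,0,30],[0,0,0,0.002,-0.014,0,30]])

```text
time: 10.75
ee_pos: [0.5477, 0.0221, 0.0292]
orientation: [0.648, 0.762, 0.0, 0.0]
wrist_force: [1.7, -1.3, 3.0]
grip_width: 0.0377
grip_force: 61.2
```

Call:
step_arm(commands=[[0,0,0,0.001,-0.007,0,30],[0,0,0,0.002,-0.014,0,30],[0,0,0,0.002,-0.014,0,30]])

```text
time: 11.0
ee_pos: [0.5478, 0.0207, 0.0292]
orientation: [0.648, 0.762, 0.0, -0.0]
wrist_force: [1.1, 3.8, 4.0]
grip_width: 0.038
grip_force: 61.3
```

```bash
python3 - <<'E'
from h import *
d=cap("top"); c=cap("side"); save(d,"t3");save(c,"s3")
def z(c,p):
    q=w2pix(c,p); x,y=int(q[0]),int(q[1]); return cv2.resize(c["frame"][y-40:y+40,x-40:x+40],(400,400),interpolation=2)
cv2.imwrite("pics/t3c.png",cv2.convertScaleAbs(np.hstack([z(d,[.555,0,.08]),z(c,[.555,0,.08])]),alpha=1.5))
E
```

```text
(no output)
```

View pics/t3c.png

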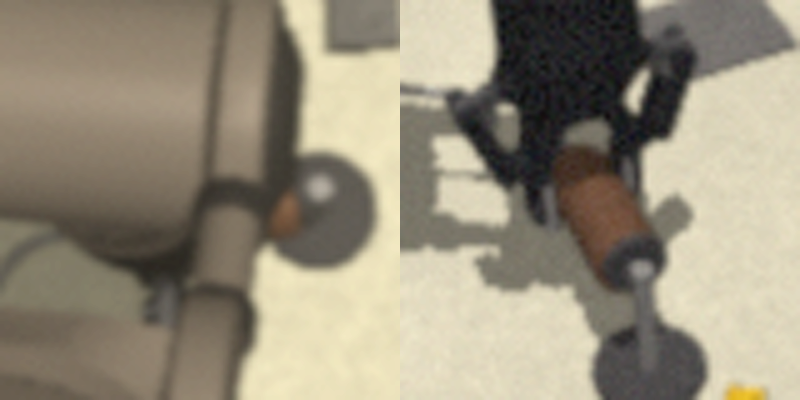

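The side view shows the three rings as a closed row with the dark stop disc at (635,262), and the contact force is rising. One more millimetre or two, then release.

Call:
step_arm(commands=[[0,0,0,0.001,-0.007,0,30],[0,0,0,0.002,-0.014,0,30],[0,0,0,0.002,-0.014,0,30],[0,0,0,0.002,-0.014,0,30]])

```text
time: 11.43
ee_pos: [0.5478, 0.0198, 0.0292]
orientation: [0.648, 0.761, 0.001, -0.001]
wrist_force: [0.5, 10.6, 6.1]
grip_width: 0.0376
grip_force: 61.7
```

Call:
step_arm(commands=[[0,0,0,0,0,0,60],[0,0,0,0,0,0,60],[0,0,0,0,0,0,60],[0,0,0,0,0,0,85],[0,0,0,0,0,0,85],[0,0,0,0,0,0,85],[0,0,0,0,0,0,85],[0,0,0,0,0,0.4,85],[0,0,0,0,0,1,85],[0,0,0,0,0,1,85],[0,0,0,0,0,1,85],[0,0,0,0,0,1,85],[0,0,0,0,0,1,85]])

```text
time: 12.52
ee_pos: [0.5488, 0.0179, 0.1806]
orientation: [0.648, 0.761, 0.001, 0.002]
wrist_force: [-0.5, -0.2, -0.4]
grip_width: 0.0851
grip_force: 0.0
```

```bash
python3 - <<'E'
from h import *
d=cap("wrist"); c=cap("side"); save(d,"w4");save(c,"s4")
def z(c,p):
    q=w2pix(c,p); x,y=int(q[0]),int(q[1]); return cv2.resize(c["frame"][y-40:y+40,x-40:x+40],(300,300),interpolation=2)
B=c["frame"][200:300,170:300]
cv2.imwrite("pics/t4c.png",cv2.convertScaleAbs(np.hstack([cv2.resize(d["frame"],(400,300)),z(c,[.555,0,.08])]),alpha=1.4))
E
```

```text
(no output)
```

View pics/t4c.png

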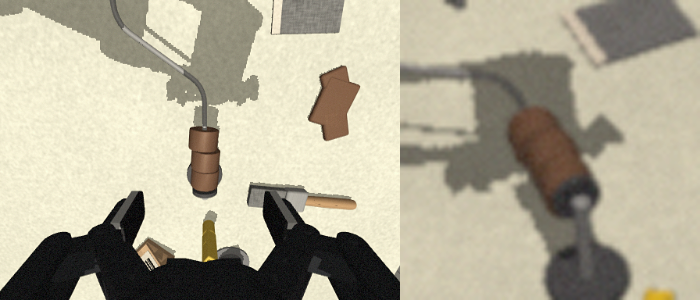

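Rings are a closed row at the stop, both in the wrist view (205,160) and the side view (550,160). Next, the easel.

Call:
step_arm(commands=[[0,0,0.066,-0.2,-0.93,0.3,85],[0,0,0.066,-0.2,-0.93,0.3,85],[0,0,0.066,-0.2,-0.93,0.3,85],[0,0,0.066,-0.2,-0.93,0.3,85],[0,0,0.066,-0.2,-0.93,0.3,85]])

```text
time: 13.03
ee_pos: [0.5172, -0.1267, 0.2242]
orientation: [0.478, 0.878, -0.001, 0.0]
wrist_force: [0.3, -0.1, 0.7]
grip_width: 0.0849
grip_force: 0.0
```

Call:
step_arm(commands=[[0,0,0.066,-0.2,-0.93,0,85],[0,0,0.066,-0.2,-0.93,0,85],[0,0,0.066,-0.2,-0.93,0,85],[0,0,0.066,-0.2,-0.93,0,85],[0,0,0.066,-0.2,-0.93,0,85],[0,0,0.066,-0.2,-0.93,0,85]])

```text
time: 13.53
ee_pos: [0.4871, -0.2615, 0.2219]
orientation: [0.288, 0.957, 0.001, -0.002]
wrist_force: [-0.7, 0.2, -0.0]
grip_width: 0.0848
grip_force: 0.0
```

```bash
python3 - <<'E'
from h import *
d=cap("wrist"); save(d,"w5"); print(ctrl.sense()["ee_pos"],R.from_quat(ctrl.sense()["orientation"]).as_matrix()[:2,1])
cv2.imwrite("pics/w5b.png",cv2.convertScaleAbs(cv2.resize(d["frame"],(768,576)),alpha=1.3))
E
```

```text
[ 0.48752845 -0.260386    0.22233041] [0.5511997  0.83437299]
```

View pics/w5b.png

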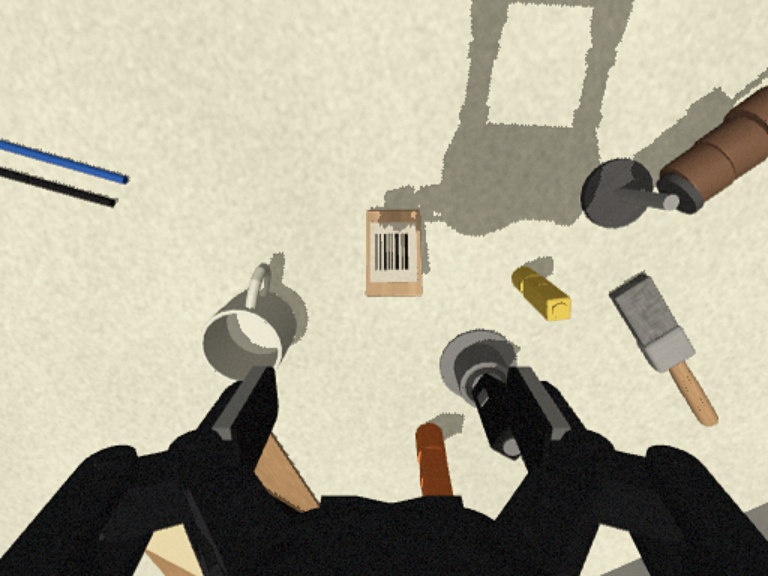

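```bash
python3 - <<'E'
from h import *
c=load("w5"); f=lambda u,v,z:pix2w(c,u/1.5,v/1.5,z)
h=[f(366,296,.058),f(422,296,.058)]; l=[f(366,210,.018),f(420,211,.018)]
print("label",f(393,253,.038),"hi",np.mean(h,0),"lo",np.mean(l,0)); 
for a,b in (h,l): print(np.degrees(np.arctan2(*(b-a)[1::-1])),np.linalg.norm(b-a))
d=np.mean(h,0)-np.mean(l,0); print(d,np.degrees(np.arctan2(d[1],d[0])))
print("mid",np.mean(h+l,0))
E
```

```text
label [ 0.4882364  -0.26117746  0.038     ] hi [ 0.51712408 -0.27933056  0.058     ] lo [ 0.45874487 -0.24155662  0.018     ]
56.4607200800503 0.049327119887793584
55.4193455269233 0.0497697067559879
[ 0.05837922 -0.03777394  0.04      ] -32.904654855525486
mid [ 0.48793447 -0.26044359  0.038     ]
```

Close view shows the easel at (393,253), barcode upright, square to the fingers; the mug at (250,330) is clear. Descend and grip it.

Call:
step_arm(commands=[[0,0,0,0.047,-0.033,-0.5,85],[0,0,0,0.047,-0.033,-1,85],[0,0,0,0.047,-0.033,-1,85],[0,0,0,0.047,-0.033,-1,85],[0,0,0,0.047,-0.033,-1,85]])

```text
time: 14.0
ee_pos: [0.4921, -0.2615, 0.068]
orientation: [0.286, 0.958, 0.002, -0.006]
wrist_force: [-0.5, 0.3, 0.2]
grip_width: 0.085
grip_force: 0.0
```

Call:
step_arm(commands=[[0,0,0,0,0,-0.2,85],[0,0,0,0,0,-0.35,85],[0,0,0,0,0,-0.45,85],[0,0,0,0,0,-0.45,85],[0,0,0,0,0,-0.45,85],[0,0,0,0,0,-0.45,40],[0,0,0,0,0,-0.45,40],[0,0,0,0,0,-0.45,40],[0,0,0,0,0,-0.45,40],[0,0,0,0,0,-0.45,40],[0,0,0,0,0,-0.45,40],[0,0,0,0,0,-0.45,40],[0,0,0,0,0,-0.45,40]])

```text
time: 15.08
ee_pos: [0.496, -0.2663, 0.0087]
orientation: [0.287, 0.958, -0.0, 0.001]
wrist_force: [-0.7, 1.0, 9.1]
grip_width: 0.0477
grip_force: 60.7
```

Call:
step_arm(commands=[[0,0,0,0,0,0.1,40],[0,0,0,0,0,0.3,40],[0,0,0,0,0,0.5,40],[0,0,0,0,0,0.75,40],[0,0,0,0,0,1,40],[0,0,0,0,0,1,40]])

```text
time: 15.58
ee_pos: [0.4985, -0.2682, 0.1651]
orientation: [0.286, 0.958, -0.002, 0.007]
wrist_force: [1.4, 0.7, -1.1]
grip_width: 0.0476
grip_force: 62.6
```

Call:
step_arm(commands=[[0,0,0.0398,0.1,0.25,0.1,40],[0,0,0.0398,0.2,0.5,0.2,40],[0,0,0.0398,0.3,0.75,0.2,40],[0,0,0.0398,0.4,1,0.2,40],[0,0,0.0398,0.4,1,0.2,40]])

```text
time: 16.0
ee_pos: [0.5569, -0.109, 0.187]
orientation: [0.162, 0.987, 0.002, 0.001]
wrist_force: [-0.6, -0.7, -2.5]
grip_width: 0.0478
grip_force: 62.9
```

Call:
step_arm(commands=[[0,0,0.0398,0.1,0.25,0,40],[0,0,0.0398,0.2,0.5,0,40],[0,0,0.0398,0.3,0.75,0,40],[0,0,0.0398,0.4,1,0,40],[0,0,0.0398,0.4,1,0,40]])

```text
time: 16.42
ee_pos: [0.6164, 0.041, 0.1861]
orientation: [0.038, 0.999, 0.002, 0.0]
wrist_force: [-0.7, -0.3, -2.0]
grip_width: 0.0474
grip_force: 63.1
```

Call:
step_arm(commands=[[0,0,0.0398,0.1,0.3,0,40],[0,0,0.0398,0.2,0.6,0,40],[0,0,0.0398,0.3,0.9,0,40],[0,0,0.0398,0.38,1,0,40],[0,0,0.0398,0.38,1,0,40],[0,0,0.0398,0.38,1,0,40]])

```text
time: 16.92
ee_pos: [0.6719, 0.186, 0.1851]
orientation: [-0.086, 0.996, -0.0, -0.001]
wrist_force: [-0.5, -0.1, -2.0]
grip_width: 0.0477
grip_force: 63.2
```

```bash
python3 - <<'E'
from h import *
def mat(c,guess,z=.003):
    g=cv2.cvtColor(c["frame"],cv2.COLOR_BGR2GRAY); p=np.array(guess,np.float32).reshape(-1,1,2)
    p=cv2.cornerSubPix(cv2.GaussianBlur(g,(3,3),0),p,(5,5),(-1,-1),(3,50,.01)).reshape(-1,2)
    m=[pix2w(c,*q,z)[:2] for q in p]; print(np.round(p,1).tolist())
    ang=lambda a:np.degrees(np.arctan2(a[1],a[0]))
    print("mat",np.mean(m,0),ang(m[0]-m[3]),ang(m[1]-m[2]),ang(m[0]-m[1])-90,ang(m[3]-m[2])-90,[np.linalg.norm(m[i]-m[i-1]) for i in range(4)])
# order: far-left(+x,+y), far-right, near-right, near-left
mat(load("w1"),[(480,171),(475,226),(401,226),(407,173)])
t=load("top0");mat(t,[(95+180/4.4,140+77/4.4),(95+303/4.4,140+57/4.4),(95+328/4.4,140+208/4.4),(95+203/4.4,140+232/4.4)])
c=cap("wrist");save(c,"w6");cv2.imwrite("pics/w6b.png",cv2.convertScaleAbs(cv2.resize(c["frame"],(768,576)),alpha=1.3))
E
```

```text
[[480.5, 169.60000610351562], [475.0, 226.0], [398.29998779296875, 225.8000030517578], [406.8999938964844, 171.60000610351562]]
mat [0.668232   0.22753607] 10.735515452604092 9.016192092954553 18.601210343920144 10.29441702474189 [np.float64(0.09963490246227767), np.float64(0.0854686513187026), np.float64(0.11200777918355001), np.float64(0.08130632707734894)]
[[135.39999389648438, 157.1999969482422], [163.39999389648438, 152.0], [169.5, 187.3000030517578], [141.10000610351562, 192.6999969482422]]
mat [0.66519885 0.22719979] 11.320446108830994 11.207285163097826 10.39936971818851 10.412468741479515 [np.float64(0.10161517779260985), np.float64(0.0779345842094386), np.float64(0.10159437617673858), np.float64(0.07773362267316544)]
```

View pics/w6b.png

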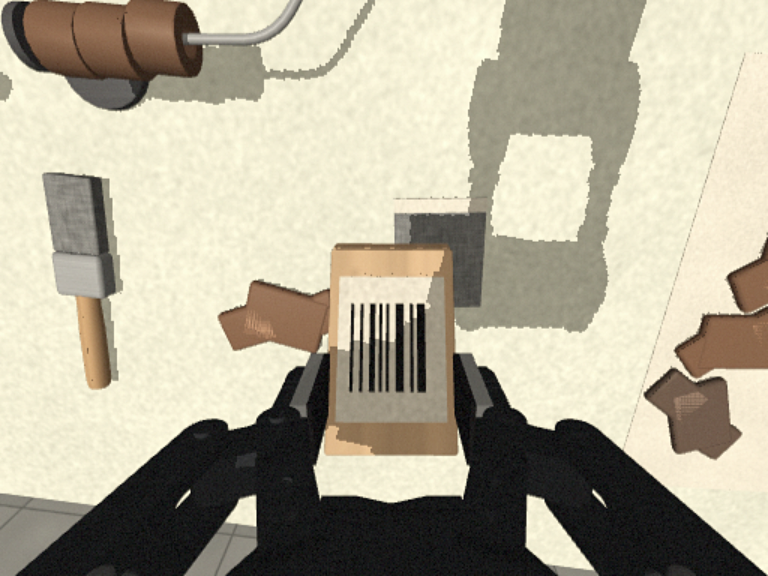

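The wrist view shows the held easel (390,350) and the mat behind it, strip edge from (394,199) to (487,198), far corner (481,307); it's nearly parallel to the easel.

```bash
python3 - <<'E'
from h import *
c=load("w6"); f=lambda u,v,z:pix2w(c,u/1.5,v/1.5,z)[:2]
g=cv2.cvtColor(c["frame"],cv2.COLOR_BGR2GRAY)
nl,nr,fl=f(487,198,.003),f(394,199,.003),f(481,307,.003); nl2,nr2=f(487,213,.003),f(394,213,.003)
ang=lambda a:np.degrees(np.arctan2(a[1],a[0]))
print("w/l",np.linalg.norm(nl-nr),np.linalg.norm(fl-nl),"yaw",ang(nl-nr)-90,ang(nl2-nr2)-90,ang(fl-nl))
print("centre diag",(fl+nr)/2)
s=ctrl.sense();M=R.from_quat(s["orientation"]).as_matrix();print(s["ee_pos"],"ty",ang(M[:2,1]),M[:,2])
# held easel: label centre & edges; heights relative tcp: grasp at tcp .0087 with easel bottom 0
b=s["ee_pos"][2]-.0087
lo=[f(331,249,b+.018),f(453,249,b+.018)];hi=[f(325,453,b+.058),f(458,454,b+.058)]
print("easel yaw",ang(lo[1]-lo[0])-90,ang(hi[1]-hi[0])-90,ang(np.mean(hi,0)-np.mean(lo,0)),"widths",np.linalg.norm(lo[1]-lo[0]),np.linalg.norm(hi[1]-hi[0]),"mid",np.mean(hi+lo,0))
E
```

```text
w/l 0.07988689280613527 0.10004163191458004 yaw 10.476334413681826 9.873340608507448 10.973296395463734
centre diag [0.66645415 0.22829042]
[0.67172126 0.18436018 0.1855293 ] ty 99.76063967503042 [-1.68745548e-03 -6.64177433e-04 -9.99998356e-01]
easel yaw 9.874878802495886 9.361061955109292 9.68924199758709 widths 0.049583516210460664 0.04844566997963062 mid [0.65940599 0.18316231]
```

Call:
step_arm(commands=[[0,0,0.002,0.033,0.3,0,40],[0,0,0.002,0.033,0.3,0,40],[0,0,0.002,0.033,0.3,-0.2,40],[0,0,0.002,0.033,0.3,-0.4,40],[0,0,0.002,0.033,0.3,-0.6,40],[0,0,0.002,0.033,0.3,-0.8,40],[0,0,0.002,0.033,0.3,-0.95,40],[0,0,0.002,0.033,0.3,-1,40],[0,0,0.002,0.033,0.3,-1,40],[0,0,0.002,0.033,0.3,-1,40]])

```text
time: 17.8
ee_pos: [0.6778, 0.2283, 0.0379]
orientation: [-0.09, 0.996, 0.0, 0.001]
wrist_force: [-0.1, 0.9, -1.8]
grip_width: 0.0476
grip_force: 63.2
```

Call:
step_arm(commands=[[0,0,0,0,0,-0.04,40],[0,0,0,0,0,-0.08,40],[0,0,0,0,0,-0.12,40],[0,0,0,0,0,-0.12,40]])

```text
time: 18.13
ee_pos: [0.6764, 0.2289, 0.0175]
orientation: [-0.091, 0.996, -0.0, -0.001]
wrist_force: [0.1, -0.2, -1.6]
grip_width: 0.048
grip_force: 63.2
```

Call:
step_arm(commands=[[0,0,0,0,0,-0.01,40],[0,0,0,0,0,-0.02,40],[0,0,0,0,0,-0.03,40],[0,0,0,0,0,-0.03,40],[0,0,0,0,0,-0.03,40]])

```text
time: 18.55
ee_pos: [0.6771, 0.2292, 0.0141]
orientation: [-0.091, 0.996, 0.0, 0.0]
wrist_force: [-0.2, 0.6, -1.8]
grip_width: 0.0474
grip_force: 63.2
```

Call:
step_arm(commands=[[0,0,0,0,0,-0.007,40],[0,0,0,0,0,-0.014,40],[0,0,0,0,0,-0.02,40],[0,0,0,0,0,-0.02,40]])

```text
time: 18.88
ee_pos: [0.6772, 0.2292, 0.0118]
orientation: [-0.091, 0.996, 0.0, 0.0]
wrist_force: [-1.3, -0.4, 2.6]
grip_width: 0.0475
grip_force: 63.7
```

Call:
step_arm(commands=[[0,0,0,0,0,0,60],[0,0,0,0,0,0,60],[0,0,0,0,0,0,85],[0,0,0,0,0,0,85],[0,0,0,0,0,0,85],[0,0,0,0,0,0,85],[0,0,0,0,0,0.2,85],[0,0,0,0,0,0.6,85],[0,0,0,0,0,1,85],[0,0,0,0,0,1,85],[0,0,0,0,0,1,85],[0,0,0,0,0,1,85]])

```text
time: 19.88
ee_pos: [0.6785, 0.2295, 0.1647]
orientation: [-0.091, 0.996, 0.0, 0.003]
wrist_force: [-0.3, -0.1, -0.8]
grip_width: 0.085
grip_force: 0.0
```

```bash
python3 - <<'E'
from h import *
c=cap("wrist");save(c,"w7");cv2.imwrite("pics/w7b.png",cv2.convertScaleAbs(cv2.resize(c["frame"][80:290,130:410],(800,600),interpolation=2),alpha=1.3))
E
```

```text
(no output)
```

View pics/w7b.png

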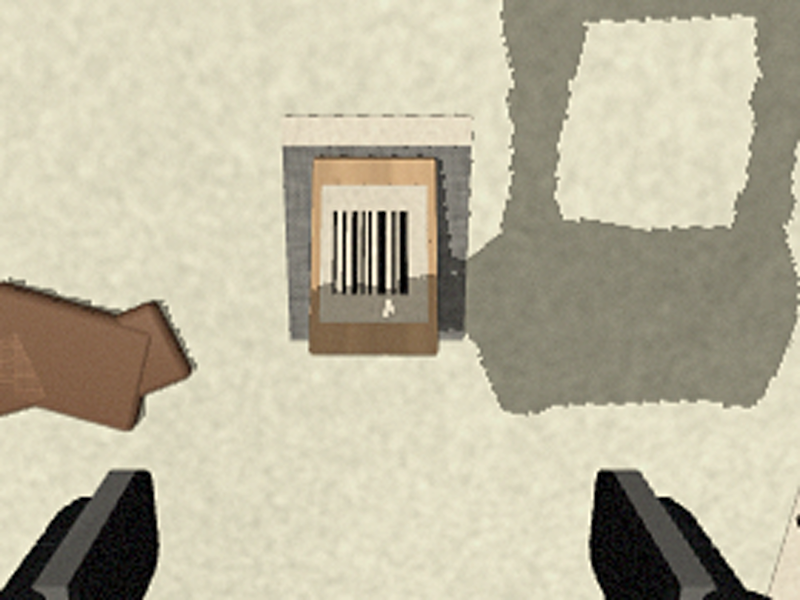

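The easel stands on the mat, centred sideways, label towards the strip (strip at (378,130), low edge at (375,157)). Quick numeric check:

```bash
python3 - <<'E'
from h import *
c=load("w7"); f=lambda u,v,z:pix2w(c,130+u*.35,80+v*.35,z)[:2]
ang=lambda a:np.degrees(np.arctan2(a[1],a[0]))
m=[f(284,115,.003),f(473,116,.003),f(465,338,.003),f(291,339,.003)]
lo=[f(313,157,.021),f(438,158,.021)];hi=[f(309,354,.061),f(438,354,.061)]
print("mat",np.mean(m,0),ang(m[1]-m[0])-90,ang(m[2]-m[1]),ang(m[3]-m[0]),[np.linalg.norm(m[i]-m[i-1]) for i in range(4)])
print("easel",np.mean(hi+lo,0),f(371,253,.041),ang(lo[1]-lo[0])-90,ang(hi[1]-hi[0])-90,ang(np.mean(hi,0)-np.mean(lo,0)),np.linalg.norm(np.mean(hi,0)-np.mean(lo,0)))
d=cap("top");save(d,"t7")
s=ctrl.sense();print(s["ee_pos"])
E
```

```text
mat [0.66543862 0.2284749 ] 10.128659429975002 10.708007942432749 10.127455370921044 [np.float64(0.09970898797039017), np.float64(0.07912537968927778), np.float64(0.09881408129638658), np.float64(0.08013167434008213)]
easel [0.66602338 0.22684524] [0.66619339 0.22546655] 9.970994641247202 10.422084252994068 9.740821348423426 0.06934413855557482
[0.67648306 0.22899066 0.16006305]
```

Easel within 2 mm and 1° of the mat. Now over to the scanner.

Call:
step_arm(commands=[[0,0,-0.0833,-0.06,-0.5,0.7,85],[0,0,-0.0833,-0.06,-1,0.7,85],[0,0,-0.0833,-0.06,-1,0.7,85],[0,0,-0.0833,-0.06,-1,0.7,85],[0,0,-0.0833,-0.06,-1,0.7,85],[0,0,-0.0833,-0.06,-1,0.7,85]])

```text
time: 20.48
ee_pos: [0.6686, 0.0745, 0.2672]
orientation: [0.173, 0.985, -0.001, 0.001]
wrist_force: [0.8, 0.3, 0.5]
grip_width: 0.0848
grip_force: 0.0
```

Call:
step_arm(commands=[[0,0,-0.0833,-0.06,-1,0,85],[0,0,-0.0833,-0.06,-1,0,85],[0,0,-0.0833,-0.06,-1,0,85],[0,0,-0.0833,-0.06,-1,0,85],[0,0,-0.0833,-0.06,-1,0,85]])

```text
time: 20.9
ee_pos: [0.658, -0.0758, 0.263]
orientation: [0.424, 0.906, -0.001, -0.002]
wrist_force: [-0.1, 1.1, 0.2]
grip_width: 0.0849
grip_force: 0.0
```

Call:
step_arm(commands=[[0,0,-0.0833,-0.06,-1,0,85],[0,0,-0.0833,-0.06,-1,0,85],[0,0,-0.0833,-0.06,-1,0,85],[0,0,-0.0833,-0.06,-1,0,85],[0,0,-0.0833,-0.06,-1,0,85]])

```text
time: 21.32
ee_pos: [0.649, -0.2253, 0.2627]
orientation: [0.644, 0.765, -0.001, -0.002]
wrist_force: [-0.0, -0.4, 0.6]
grip_width: 0.0848
grip_force: 0.0
```

Call:
step_arm(commands=[[0,0,0,0,-0.24,0,85],[0,0,0,0,-0.24,0,85],[0,0,0,0,-0.24,0,85],[0,0,0,0,-0.24,0,85]])

```text
time: 21.65
ee_pos: [0.6503, -0.2551, 0.2645]
orientation: [0.639, 0.769, 0.0, -0.001]
wrist_force: [-1.0, 0.8, -0.5]
grip_width: 0.0855
grip_force: 0.0
```

```bash
python3 - <<'E'
from h import *
c=cap("wrist");save(c,"w8");print(ctrl.sense()["ee_pos"]);cv2.imwrite("pics/w8b.png",cv2.convertScaleAbs(cv2.resize(c["frame"][80:290,130:410],(800,600),interpolation=2),alpha=1.6))
print(w2pix(c,[.649,-.257,.13]),w2pix(c,[.649,-.257,.045]))
E
```

```text
[ 0.65041408 -0.2548084   0.26503502]
[259.91175929 177.95623235] [260.10398925 163.07412399]
```

View pics/w8b.png

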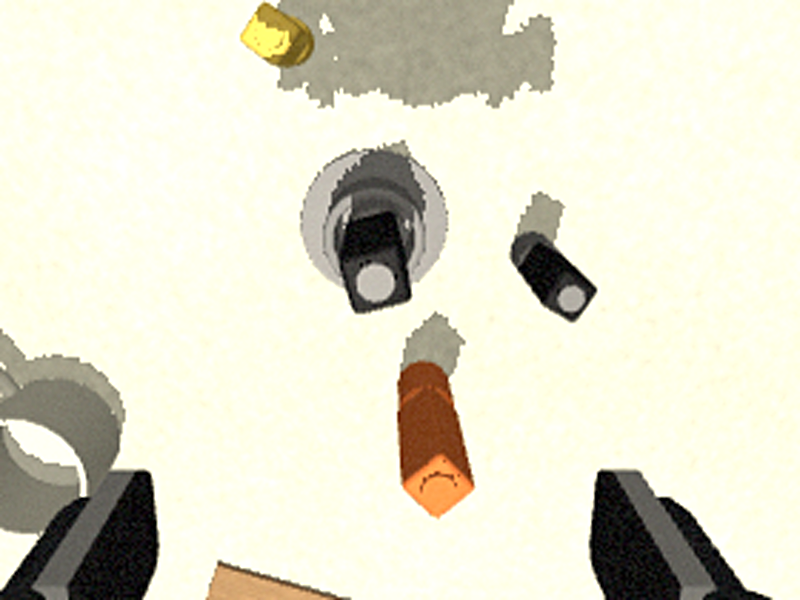

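The view shows the scanner top at (377,283), turned about 13° anticlockwise; small black (570,298), orange (438,485), yellow (278,38) are left alone. I measure, then grip with a narrow opening.

```bash
python3 - <<'E'
from h import *
c=load("w8"); f=lambda u,v,z:pix2w(c,130+u*.35,80+v*.35,z)[:2]
ang=lambda a:np.degrees(np.arctan2(a[1],a[0]))
q=[f(345,262,.13),f(400,253,.13),f(410,300,.13),f(358,312,.13)]
print("top",np.mean(q,0),f(377,283,.13),ang(q[1]-q[0]),ang(q[2]-q[3]),ang(q[1]-q[2])-90,ang(q[0]-q[3])-90,[np.linalg.norm(q[i]-q[i-1]) for i in range(4)])
print("cup foot",f(374,222,.004))
s=ctrl.sense();print(s["ee_pos"],ang(R.from_quat(s["orientation"]).as_matrix()[:2,1]))
E
```

```text
top [ 0.65203112 -0.25735848] [ 0.65160357 -0.25786721] 20.10965193589209 24.177824338988316 22.957519320519637 24.19236825681847 [np.float64(0.022024056378471445), np.float64(0.02274641645372574), np.float64(0.020414978628610435), np.float64(0.02224874048240372)]
cup foot [ 0.65011086 -0.25650101]
[ 0.65041408 -0.2548084   0.26503502] 10.599505703567056
```

Call:
step_arm(commands=[[0,0,0.0353,0.007,-0.018,0,50],[0,0,0.0353,0.007,-0.018,0,50],[0,0,0.0353,0.007,-0.018,0,50],[0,0,0.0353,0.007,-0.018,-0.2,50],[0,0,0.0353,0.007,-0.018,-0.4,50],[0,0,0.0353,0.007,-0.018,-0.6,50],[0,0,0.0353,0.007,-0.018,-0.8,50],[0,0,0.0353,0.007,-0.018,-1,50],[0,0,0.0353,0.007,-0.018,-1,50],[0,0,0.0353,0.007,-0.018,-1,50]])

```text
time: 22.53
ee_pos: [0.6506, -0.2581, 0.115]
orientation: [0.551, 0.834, -0.0, -0.002]
wrist_force: [-0.3, -0.2, 0.9]
grip_width: 0.0502
grip_force: 0.0
```

Call:
step_arm(commands=[[0,0,0,0,0,-0.1,50],[0,0,0,0,0,-0.2,50],[0,0,0,0,0,-0.3,50],[0,0,0,0,0,-0.3,50],[0,0,0,0,0,-0.3,50]])

```text
time: 22.95
ee_pos: [0.6521, -0.2596, 0.0731]
orientation: [0.551, 0.835, 0.0, 0.001]
wrist_force: [-0.6, -0.1, 0.1]
grip_width: 0.0498
grip_force: 0.0
```

Call:
step_arm(commands=[[0,0,0,0,0,0,16],[0,0,0,0,0,0,16],[0,0,0,0,0,0,16],[0,0,0,0,0,0,16],[0,0,0,0,0,0,16],[0,0,0,0,0,0,16],[0,0,0,0,0,0,16],[0,0,0,0,0,0,16],[0,0,0,0,0,0,16]])

```text
time: 23.7
ee_pos: [0.6525, -0.2602, 0.0738]
orientation: [0.551, 0.835, 0.0, 0.002]
wrist_force: [0.2, 0.4, 6.7]
grip_width: 0.0253
grip_force: 59.3
```

```bash
python3 - <<'E'
from h import *
d=cap("top"); c=cap("side"); save(d,"t9");save(c,"s9")
def z(c,p,r=36):
    q=w2pix(c,p); x,y=int(q[0]),int(q[1]); print(x,y); return cv2.resize(c["frame"][y-r:y+r,x-r:x+r],(400,300*400//400),interpolation=2)
M=[.666,.227,.03];K=[.55,0,.08]
cv2.imwrite("pics/t9c.png",cv2.convertScaleAbs(np.vstack([np.hstack([z(d,M),z(c,M)]),np.hstack([z(d,K),z(c,K)])]),alpha=1.5))
E
```

```text
149 169
239 135
234 208
217 176
```

View pics/t9c.png

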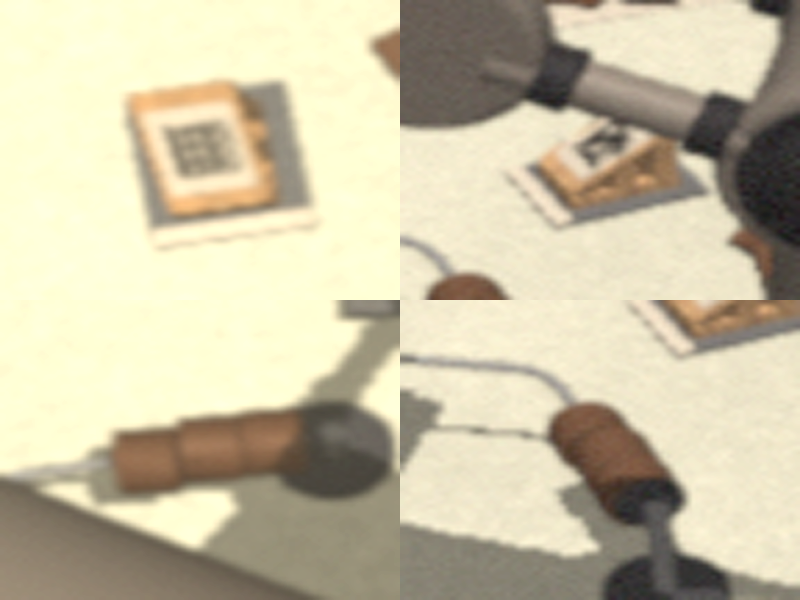

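```bash
python3 - <<'E'
from h import *
c=load("t9"); f=lambda u,v,z:pix2w(c,113+u/5.556,133+v/4.167,z)[:2]
ang=lambda a:np.degrees(np.arctan2(a[1],a[0]))
hi=[f(128,97,.061),f(240,85,.061)];lo=[f(170,213,.021),f(275,203,.021)]
print(np.mean(hi+lo,0),ang(np.mean(hi,0)-np.mean(lo,0)),ang(hi[0]-hi[1])-90,ang(lo[0]-lo[1])-90)
n=[f(155,247,.003),f(318,220,.003)];fr=f(285,82,.003);print("mat",(n[0]+fr)/2,ang(n[0]-n[1])-90,ang(fr-n[1]))
E
```

```text
[0.66415484 0.22405094] 8.269305365683953 7.719692680058699 6.6861180235103745
mat [0.66478816 0.22622923] 12.061317684606237 11.465815160556154
```

Easel and rings are in place (easel on its mat in both upper crops, ring row tight on the stop in the lower ones). Lift the scanner and carry it over.

Call:
step_arm(commands=[[0,0,0,0,0,0.1,16],[0,0,0,0,0,0.25,16],[0,0,0,0,0,0.45,16],[0,0,0,0,0,0.65,16],[0,0,0,0,0,0.85,16],[0,0,0,0,0,1,16],[0,0,0,0,0,1,16]])

```text
time: 24.38
ee_pos: [0.6531, -0.2606, 0.2283]
orientation: [0.551, 0.835, 0.001, 0.006]
wrist_force: [-0.1, -0.6, -0.4]
grip_width: 0.0253
grip_force: 58.8
```

Call:
step_arm(commands=[[0,0,0,-0.03,0.2,0.2,16],[0,0,0,-0.06,0.4,0.4,16],[0,0,0,-0.09,0.6,0.45,16],[0,0,0,-0.12,0.8,0.45,16],[0,0,0,-0.12,1,0.45,16],[0,0,0,-0.12,1,0.45,16]])

```text
time: 24.88
ee_pos: [0.6328, -0.1038, 0.289]
orientation: [0.549, 0.836, 0.001, -0.001]
wrist_force: [0.0, -0.2, -1.8]
grip_width: 0.0251
grip_force: 58.9
```

Call:
step_arm(commands=[[0,0,0,-0.03,0.2,0,16],[0,0,0,-0.06,0.4,0,16],[0,0,0,-0.09,0.6,0,16],[0,0,0,-0.12,0.8,0,16],[0,0,0,-0.12,1,0,16],[0,0,0,-0.12,1,0,16]])

```text
time: 25.38
ee_pos: [0.6144, 0.0456, 0.2882]
orientation: [0.549, 0.836, 0.001, -0.001]
wrist_force: [0.3, -0.2, -0.5]
grip_width: 0.025
grip_force: 58.9
```

Call:
step_arm(commands=[[0,0,0,-0.03,0.2,0,16],[0,0,0,-0.06,0.4,0,16],[0,0,0,-0.09,0.6,0,16],[0,0,0,-0.12,0.8,0,16],[0,0,0,-0.12,1,0,16],[0,0,0,-0.12,1,0,16]])

```text
time: 25.88
ee_pos: [0.5962, 0.1952, 0.2877]
orientation: [0.549, 0.836, 0.001, -0.001]
wrist_force: [-0.6, 0.0, -1.5]
grip_width: 0.0251
grip_force: 59.0
```

Call:
step_arm(commands=[[0.0074,-0.041,0,0,0.15,0,16],[0.0074,-0.041,0,0,0.15,0,16],[0.0148,-0.082,0,0,0.15,0,16],[0.0148,-0.082,0,0,0.15,0,16],[0.0148,-0.082,0,0,0.15,0,16],[0.0148,-0.082,0,0,0.15,0,16],[0.0148,-0.082,0,0,0.15,0,16],[0.0148,-0.082,0,0,0.15,0,16]])

```text
time: 26.55
ee_pos: [0.5982, 0.2125, 0.2892]
orientation: [0.532, 0.806, 0.179, 0.187]
wrist_force: [0.9, -0.0, -0.2]
grip_width: 0.0255
grip_force: 59.4
```

```bash
python3 - <<'E'
from h import *
s=ctrl.sense();M=R.from_quat(s["orientation"]).as_matrix();print(s["ee_pos"],s["joints"],"\n",np.round(M,4))
ps=np.radians(10.2);n=np.array([-.5*np.cos(ps),-.5*np.sin(ps),.866])
print("angle err",np.degrees(np.arccos(-M[:,2]@n)))
lab=np.array([.666,.2275,.041]); tgt=lab+n*(.07+.068)-.0029*M[:,0]; print("tgt",tgt,(tgt-s["ee_pos"])/.15)
E
```

```text
[0.59822887 0.21249678 0.28917579] [ 0.23660733  0.20611262  1.60241605 -0.04078139  0.81063975 -0.14668293] 
 [[-0.3631  0.7912  0.4921]
 [ 0.925   0.3696  0.0883]
 [-0.112   0.4873 -0.866 ]]
angle err 0.38038193774297824
tgt [0.59914344 0.21259866 0.16083294] [ 6.09709109e-03  6.79215296e-04 -8.55619052e-01]
```

Call:
step_arm(commands=[[0,0,0,0,0,-0.2,16],[0,0,0,0.006,0,-0.4,16],[0,0,0,0.006,0,-0.6,16],[0,0,0,0.006,0,-0.75,16],[0,0,0,0.006,0,-0.855,16],[0,0,0,0.006,0,-0.855,16],[0,0,0,0.006,0,-0.855,16],[0,0,0,0.006,0,-0.855,16]])

```text
time: 27.22
ee_pos: [0.5997, 0.2131, 0.1618]
orientation: [0.532, 0.806, 0.179, 0.188]
wrist_force: [0.3, -0.2, -1.3]
grip_width: 0.0254
grip_force: 59.3
```

```bash
python3 - <<'E'
from h import *
c=cap("wrist");d=cap("side");save(c,"w10");save(d,"s10"); s=ctrl.sense();print(s["ee_pos"]);M=R.from_quat(s["orientation"]).as_matrix()
im=c["frame"].copy(); sd=d["frame"].copy()
win=s["ee_pos"]+M[:,2]*.068+.0029*M[:,0]; aim=win+M[:,2]*.07
print(win,aim)
q=w2pix(d,[.64,.22,.1]); x,y=int(q[0]),int(q[1]); r=50; x0=max(0,x-r);y0=max(0,y-r)
crop=cv2.resize(sd[y0:y0+100,x0:x0+100],(400,400),interpolation=2)
for p,col in ((win,(0,0,255)),(aim,(0,255,0))):
    u=w2pix(d,p); cv2.circle(crop,(int((u[0]-x0+.5)*4),int((u[1]-y0+.5)*4)),3,col,1); print(w2pix(c,p))
cv2.imwrite("pics/w10b.png",cv2.convertScaleAbs(np.hstack([cv2.resize(im[60:360,106:406],(400,400),interpolation=2),crop]),alpha=1.5))
E
```

```text
[0.59938376 0.21312408 0.1622499 ]
[0.63196324 0.22188018 0.10313714] [0.66658534 0.22813269 0.04262089]
[261.3872444  191.62353486]
[261.23496217 173.29902358]
```

View pics/w10b.png

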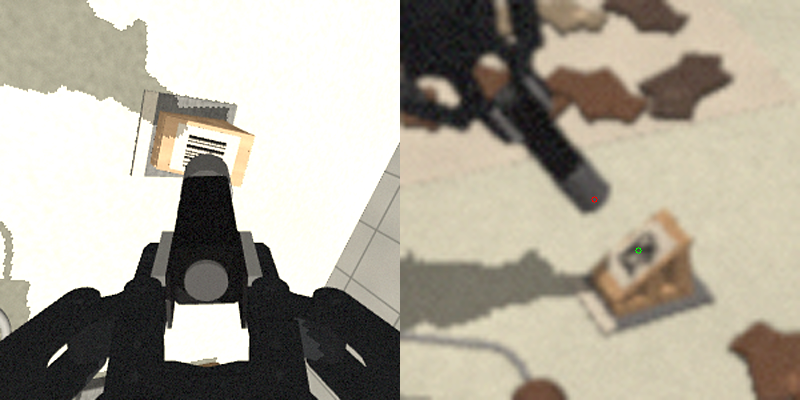

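```bash
python3 - <<'E'
from h import *
c=load("w10"); f=lambda u,v,z:pix2w(c,106+u*.75,60+v*.75,z)[:2]
ang=lambda a:np.degrees(np.arctan2(a[1],a[0]))
lo=[f(160,110,.021),f(156,166,.021)];hi=[f(254,133,.061),f(240,186,.061)]
print("easel",np.mean(lo+hi,0),ang(np.mean(hi,0)-np.mean(lo,0)),ang(hi[0]-hi[1])-90,ang(lo[0]-lo[1])-90)
m=[f(145,90,.003),f(131,175,.003),f(237,103,.003)];print("mat",(m[1]+m[2])/2,ang(m[0]-m[1])-90,ang(m[2]-m[0]))
d=load("s10");g=load("s9")
for p in ([.666,.227,.041],): print(w2pix(d,p))
E
```

```text
easel [0.66301631 0.22805488] 9.026770270852447 10.994014993892108 17.261591943738836
mat [0.66548242 0.22832263] 10.594481482431206 11.642924122595458
[239.06436432 132.81070411]
```

The wrist view shows the head over the label, and the side view puts the aim mark (638,250) on the barcode centre with the easel still on its mat. Hold, then carry the scanner back: raise, undo the tilt, return above the cup.

Call:
step_arm(commands=[[0,0,0,0,0,0,16],[0,0,0,0,0,0,16],[0,0,0,0,0,0,16],[0,0,0,0,0,0,16],[0,0,0,0,0,0,16],[0,0,0,0,0,0,16],[0,0,0,0,0,0,16],[0,0,0,0,0,0,16],[0,0,0,0,0,0,16],[0,0,0,0,0,0,16],[0,0,0,0,0,0,16],[0,0,0,0,0,0,16],[0,0,0,0,0,0,16],[0,0,0,0,0,0,16],[0,0,0,0,0,0,16],[0,0,0,0,0,0,16],[0,0,0,0,0,0,16],[0,0,0,0,0,0,16],[0,0,0,0,0,0,16],[0,0,0,0,0,0,16]])

```text
time: 28.98
ee_pos: [0.598, 0.2129, 0.1604]
orientation: [0.532, 0.806, 0.179, 0.187]
wrist_force: [-0.3, -0.1, -1.6]
grip_width: 0.0251
grip_force: 59.3
```

Call:
step_arm(commands=[[0,0,0,0,0,0,16],[0,0,0,0,0,0,16],[0,0,0,0,0,0,16],[0,0,0,0,0,0,16],[0,0,0,0,0,0,16],[0,0,0,0,0,0,16],[0,0,0,0,0,0,16],[0,0,0,0,0,0,16],[0,0,0,0,0,0,16],[0,0,0,0,0,0,16],[0,0,0,0,0,0,16],[0,0,0,0,0,0,16],[0,0,0,0,0,0,16],[0,0,0,0,0,0,16],[0,0,0,0,0,0,16],[0,0,0,0,0,0,16]])

```text
time: 30.32
ee_pos: [0.598, 0.2129, 0.1604]
orientation: [0.532, 0.806, 0.179, 0.187]
wrist_force: [0.3, -0.3, -1.3]
grip_width: 0.0255
grip_force: 59.3
```

Call:
step_arm(commands=[[0,0,0,0,0,0.2,16],[0,0,0,0,0,0.4,16],[0,0,0,0,0,0.6,16],[0,0,0,0,0,0.855,16],[0,0,0,0,0,0.855,16],[-0.0148,0.082,0,0,0,0.855,16],[-0.0148,0.082,0,0,0,0.855,16],[-0.0148,0.082,0,0,0,0.855,16],[-0.0148,0.082,0,0,0,0.855,16],[-0.0148,0.082,0,0,0,0.855,16],[-0.0148,0.082,0,0,0,0.855,16],[-0.0148,0.082,0,0,0,0.855,16]])

```text
time: 31.32
ee_pos: [0.5986, 0.2129, 0.2873]
orientation: [0.551, 0.835, 0.0, 0.0]
wrist_force: [-0.1, 0.1, -1.5]
grip_width: 0.0255
grip_force: 59.5
```

Call:
step_arm(commands=[[0,0,0,0.03,-0.2,0,16],[0,0,0,0.06,-0.4,0,16],[0,0,0,0.09,-0.6,0,16],[0,0,0,0.12,-0.8,0,16],[0,0,0,0.12,-1,0,16],[0,0,0,0.12,-1,0,16]])

```text
time: 31.82
ee_pos: [0.6156, 0.0577, 0.2893]
orientation: [0.553, 0.833, -0.0, 0.002]
wrist_force: [-0.3, -0.3, -1.2]
grip_width: 0.0252
grip_force: 59.5
```

Call:
step_arm(commands=[[0,0,0,0.03,-0.2,0,16],[0,0,0,0.06,-0.4,0,16],[0,0,0,0.09,-0.6,0,16],[0,0,0,0.12,-0.8,0,16],[0,0,0,0.12,-1,0,16],[0,0,0,0.12,-1,0,16]])

```text
time: 32.32
ee_pos: [0.6333, -0.0921, 0.2888]
orientation: [0.553, 0.833, -0.001, 0.002]
wrist_force: [-0.1, 0.2, -1.8]
grip_width: 0.0253
grip_force: 59.5
```

Call:
step_arm(commands=[[0,0,0,0.03,-0.2,0,16],[0,0,0,0.06,-0.4,0,16],[0,0,0,0.09,-0.6,0,16],[0,0,0,0.12,-0.8,0,16],[0,0,0,0.114,-1,0,16],[0,0,0,0.114,-1,0,16],[0,0,0,0.114,-1,0,16]])

```text
time: 32.9
ee_pos: [0.6506, -0.2378, 0.2887]
orientation: [0.552, 0.834, 0.0, 0.0]
wrist_force: [0.3, 0.7, -0.9]
grip_width: 0.0253
grip_force: 59.5
```

Call:
step_arm(commands=[[0,0,0,0,-0.15,-0.2,16],[0,0,0,0,-0.15,-0.45,16],[0,0,0,0,-0.15,-0.45,16],[0,0,0,0,-0.15,-0.45,16],[0,0,0,0,-0.15,-0.45,16]])

```text
time: 33.32
ee_pos: [0.6523, -0.2583, 0.2241]
orientation: [0.55, 0.835, 0.0, 0.002]
wrist_force: [0.0, 0.4, -0.5]
grip_width: 0.0255
grip_force: 59.5
```

Call:
step_arm(commands=[[0,0,0,0,0,-0.15,16],[0,0,0,0,0,-0.3,16],[0,0,0,0,0,-0.45,16],[0,0,0,0,0,-0.6,16],[0,0,0,0,0,-0.72,16],[0,0,0,0,0,-0.82,16],[0,0,0,0,0,-0.9,16],[0,0,0,0,0,-0.94,16],[0,0,0,0,0,-0.94,16],[0,0,0,0,0,-0.94,16]])

```text
time: 34.15
ee_pos: [0.6521, -0.2597, 0.0817]
orientation: [0.551, 0.835, 0.0, 0.001]
wrist_force: [0.9, -0.9, -1.6]
grip_width: 0.0253
grip_force: 59.6
```

Call:
step_arm(commands=[[0,0,0,0,0,-0.02,16],[0,0,0,0,0,-0.035,16],[0,0,0,0,0,-0.048,16],[0,0,0,0,0,-0.048,16],[0,0,0,0,0,-0.048,16]])

```text
time: 34.57
ee_pos: [0.6516, -0.2599, 0.0738]
orientation: [0.551, 0.835, 0.0, 0.001]
wrist_force: [0.6, 0.6, 2.4]
grip_width: 0.0249
grip_force: 59.9
```

Call:
step_arm(commands=[[0,0,0,0,0,0,30],[0,0,0,0,0,0,35],[0,0,0,0,0,0,45],[0,0,0,0,0,0,50],[0,0,0,0,0,0,50],[0,0,0,0,0,0,50],[0,0,0,0,0,0.1,50],[0,0,0,0,0,0.3,50],[0,0,0,0,0,0.6,50],[0,0,0,0,0,1,50],[0,0,0,0,0,1,50],[0,0,0,0,0,1,50]])

```text
time: 35.57
ee_pos: [0.6534, -0.2607, 0.2306]
orientation: [0.551, 0.835, 0.001, 0.006]
wrist_force: [-0.3, -0.8, -0.2]
grip_width: 0.0501
grip_force: 0.0
```

Call:
step_arm(commands=[[0,0,0,-0.8,0,0.3,50],[0,0,0,-0.8,0,0.3,50],[0,0,0,-0.8,0,0.3,50],[0,0,0,-0.8,0,0.3,50],[0,0,0,-0.8,0,0.3,50],[0,0,0,-0.8,0,0.3,50],[0,0,0,-0.8,0,0.3,50]])

```text
time: 36.15
ee_pos: [0.5318, -0.2594, 0.2668]
orientation: [0.551, 0.835, 0.0, -0.001]
wrist_force: [0.0, -0.5, 0.2]
grip_width: 0.0499
grip_force: 0.0
```

```bash
python3 - <<'E'
from h import *
d=cap("top"); c=cap("side"); save(d,"t11");save(c,"s11")
# differences to earlier frames at easel, rings, scanner (mean abs grey difference, and best shift by template matching)
def chk(c,ref,p,r,name):
    u=w2pix(c,p); x,y=int(u[0]),int(u[1]); T=ref["frame"][y-r:y+r,x-r:x+r]; S=c["frame"][y-r-15:y+r+15,x-r-15:x+r+15]
    m=cv2.matchTemplate(S,T,cv2.TM_CCOEFF_NORMED); _,v,_,l=cv2.minMaxLoc(m); print(name,round(v,3),l[0]-15,l[1]-15)
s10=load("s10");t9=load("t9");t0=load("top0");s0=load("side0")
chk(c,s10,[.666,.227,.03],14,"easel side"); chk(d,t9,[.666,.227,.03],18,"easel top")
chk(c,load("s9"),[.55,0,.08],12,"rings side"); chk(d,t9,[.55,0,.08],12,"rings top")
chk(c,s0,[.65,-.257,.06],22,"scanner side"); chk(d,t0,[.65,-.257,.06],18,"scanner top")
chk(c,s0,[.47,-.42,.03],22,"mug side");chk(d,t0,[.72,.11,.01],18,"sherd top");chk(d,t0,[.70,-.06,.01],20,"brush top")
E
```

```text
easel side 0.476 -7 -10
easel top 1.0 0 0
rings side 0.475 -1 1
rings top 0.956 0 0
scanner side 0.993 0 0
scanner top 0.998 0 0
mug side 0.997 0 0
sherd top 1.0 0 0
brush top 1.0 0 0
```

```bash
python3 -c "
from cell import ctrl
print(ctrl.close_job())"
```

```text
the job is handed in; nothing more can be done
None
```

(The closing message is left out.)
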